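# Clear the lockout tag and check the chamber's sprung cover

## Robot

A 7-joint arm with a two-finger parallel gripper is mounted at the origin on the work surface; the furniture and walls round the work are solid. World frame = base frame: x ahead of the robot, y to its left, z up, the work surface at z = 0. Lengths are in mm, angles in rad, forces in N, time in s.
With the tool pointing down it reaches from about 425 to 950 mm from the base axis. Payload 4.7 kg.
Tool frame: the origin (TCP) lies where the fingers leave the gripper's body, on its centre line; the fingertips stand 70 mm ahead of it and the grasp point (between the pads) lies robot.tcp_to_grasp ahead of it (robot.tcp_to_grasp is the distance from the TCP to the grasp point, in mm); z points along the fingers, y is the line along which they close (so a half turn about z gives the same grasp; the last joint's range is limited). The gripper opens to 87 mm and grips with 3 to 60 N. Pads are 19 mm wide; open, the fingers measure 117 mm over their backs; the gripper's body (75 mm by 190 mm) begins 51 mm behind the grasp point.
Start: joints at [-1.233, 0.469, -0.049, 1.532, 0.024, 1.141, -0.082], TCP at [242.037, 630.127, 292.273] pointing down, gripper open.
Joint ranges: [-2.59, 2.59], [-0.33, 1.99], [-1.39, 1.29], [0.1, 2.45], [-1.04, 4.18], [0.21, 1.99], [-2.66, 2.66]. Speed limits (rad/s): [2.57, 2.57, 3.14, 3.14, 3.14, 3.14, 3.14].

## Interface

Orientations are given as a 3x3 rotation matrix whose columns are the frame's x, y, z axes.
In Python, from rig import robot gives the robot as it stands. The module is installed in compiled form; this text tells all that it offers.
- The arm moves only by the tool servo_tool, never from a script. Its argument "moves" is a list of rows, each an object with "travel": the shift along the tool's x, y, z in units of 30 mm (1.0 is 30 mm), a list of three; "spin": the turn about the tool's z in units of 5 degrees (1.0 is 5 degrees); "hand": the closure, from 0 (fully open) to 1 (shut). A call has 1 to 8 rows; each row is the pose to reach, as a shift and turn from the pose commanded when the call began, along the tool's axes at that moment; what a row does not reach only later rows make up. A row lasts 1/12 s, in which the tool goes at most 41.7 mm and 7.16 degrees, less where a joint would pass 70% of its speed; a pose out of reach is approached as far as the arm can. A call with a gripper value outside its range is refused whole. The fingers move at their own pace and stop on an object; "force" is the grip in N (left out, the last holds). Time passes only in rows, so rows that repeat a pose let the fingers close. It gives the time, the measured TCP pose, the force, the opening and the grip force at its end, in the units of the state.
- robot.read_state(): the state, without advancing time (a new reading comes with each control period).
- robot.get_image(name): name is "scene" or "side" or "wrist"; returns (picture, depth): 420x560x3 uint8, red, green, blue; 420x560 float32, mm along the optical axis (not along the pixel's ray), 0 where there is no reading.
- robot.camera_model(name): a dict with "camera_matrix" (3x3 intrinsics, pixels), "R" (3x3) and "t" (3): a world point X has camera coordinates R X + t. Camera axes: x right, y down, z forward; pixel columns grow to the right and rows downward; lengths in mm; the calibration is good to about 2 mm. A picture is of the moment at which its call begins: read the wrist's pose just before it. camera_model takes no time and is no camera call; for the wrist camera it gives the pose at the moment of the call.
- robot.job_done(): hands the job in; it is judged then, once.
The state is a dict: "time_s": time; "joint_pos": joint angles; "qd": joint speeds; "joint_torque": joint torques, N m; "tcp_pos": TCP position; "eef_rot": TCP orientation; "ft_force": force on the tool from outside, world axes, zero at the start; "wrist_torque": the same for the moment, N m; "finger_gap": finger opening in mm; "finger_force": force on a finger pad.
Only numpy, scipy, OpenCV 4.12 (cv2) and the standard library are available. Lean on these libraries where they do the work, as an engineer would, in place of code of your own. Each camera call takes 0.05 s, during which the arm holds its last target. There are 200 camera calls.

## Task

Lift the red lockout tag up and off its hook and stand it upright in the grey tag holder, and only then open the calibration chamber: take its sprung cover by the black bar handle, raise it past its balance point (well into the red part of the quadrant), then bring it back and hold it still just below the balance point, in the green part. Finish while still holding the cover there; do not let go. Leave the screwdriver and the teal tub alone.

Things in the scene. Friction and masses are not known exactly. Their poses are not given: they have to be found in the camera images.
- tag_center (a point): Centre of the loose red tag: plate 10 thick (x) x 50 wide (y) x 147 mm tall (z), 60 g. From below: solid 60 mm, an opening 24 wide x 40 high (hangs by its top edge, 26.5 mm above this point), then a solid tab up to 73.5 mm above this point, 34 mm wide in its top 35 mm. Pinch the tab from above across the 10 mm, fingertips at least 33 mm above this point, clear of the hook arm.
- tag: The same red tag (white slanted stripe); origin at the centre of its lower edge, 73.5 mm below its centre; x across the thickness, y across the width, z up. It starts hanging on the hook, its x along the hook arm.
- hook_mid (a point): Middle of the fixed hook arm, an 8 mm round level bar, its centreline 125 mm above the table. It points along this point's -x and ends 41 mm away in an upturned tip, top 16 mm above the centreline; 42 mm to +x is its 12 mm post, no higher than the arm, on a 72 mm round foot. The tag starts within 6 mm of this point along the arm; lift it about 22 mm (15 to 28), then move it 60 mm or more along -x.
- holder_in (a point): Centre of the inner floor (6 mm above the table) of the fixed grey tag holder: a box open at the top, inside 32 mm along this point's x and 72 mm along y, walls 6 mm, rim 58 mm above the table, on a 70 x 110 x 4 mm dark base. The tag stands in it on its lower edge, thickness along x, either way round; it may lean on a wall.
- chamber: The fixed white chamber, 140 (x) x 160 (y) x 114 mm high; origin at the centre of its underside, x from the front (handle side) to the hinge, y along the hinge. On its +y side a quadrant stands beside the cover's black side edge: plain metal, then green from 0.75 to 1.0 rad of opening, then red from 1.0 rad. The green/red border is the balance point.
- cover_hinge (a point): Middle of the cover's hinge axis, which lies along this point's y, 108 mm above the table. Its x axis points away from the front: the closed cover and its handle lie along -x. It does not move with the cover.
- cover_handle (a point): Middle of the cover's black bar handle: round, 12 mm thick, 100 mm long, parallel to the hinge and 179 mm from it, level with it when shut, on a steel rod at each end; 45 mm from bar centre to the cover's front edge, free above and below. Can be pinched from above across the bar; it turns in the fingers as the cover swings. The point turns with the cover.
- cover (a joint): Opening angle (rad) of the 0.9 kg cover: 0 shut, stop at 1.5. At q the handle is 179 mm x (cos q towards the front, sin q up) from the hinge. Balance point 1.00: let go below it the cover falls shut, above it the spring carries it open to the stop. Lifting takes under 5 N at the handle, near the balance point under 1 N.
- screwdriver: Bystander: loose green screwdriver, 137 x 27 x 28 mm, lying on the table; origin at the middle of its underside.
- tub: Bystander: loose teal lidded tub, 70 x 78 x 34 mm, on the table; origin at the middle of its underside.

How it is judged:
By the outcome, as a careful person would: the job done as asked, in the order asked, and still so for the second after the job is handed in, while the arm keeps its last pose, push and grip.
It also fails if it takes over 61 s, if anything falls off the work surface, if the arm or the gripper's body presses on something with over 40 N, if the wrist force passes 120 N, or if a joint passes its speed limit or range.

## Working session

There is one attempt and no reset: what is moved stays moved. The work goes in short steps, Python scripts to look and compute and a tool call to move; the robot and the scene stay as the last step left them, time stands still between calls to the robot, and variables do not carry over. Pictures are saved under pics/ and viewed, at most 10 in all, crops included, and the job is handed in when it is done.

Besides the shell and the picture viewer there is one more tool, called after ">>>" by a JSON object that holds its "api" and its "payload", one argument or row to a line. servo_tool: Moves the arm, as the interface text tells. Its arguments: {"type":"object","properties":{"moves":{"type":"array"},"force":{"type":"number"}},"required":["moves"]}

```bash
mkdir -p pics
python3 - <<'E'
from rig import robot
import numpy as np, cv2, pickle
d={}
for n in ("scene","side"):
    m=robot.camera_model(n); p,z=robot.get_image(n); d[n]=(m,p,z)
    cv2.imwrite(f"pics/{n}0.png",p[:,:,::-1]); print(n,np.round(m["camera_matrix"],1).tolist(),np.round(-m["R"].T@m["t"],0), np.round(m["R"],2).tolist())
pickle.dump(d,open("d0.pkl","wb"))
s=robot.read_state(); print(s["time_s"],s["tcp_pos"],np.round(s["eef_rot"],3).tolist(),s["finger_gap"],robot.tcp_to_grasp)
E
```

```text
scene [[445.5, 0.0, 280.5], [0.0, 445.5, 204.1], [0.0, 0.0, 1.0]] [-484.  469.  627.] [[-0.42, -0.91, 0.01], [-0.43, 0.19, -0.88], [0.8, -0.37, -0.47]]
side [[520.1, 0.0, 272.5], [0.0, 520.1, 210.2], [0.0, 0.0, 1.0]] [ -19. -726.  888.] [[0.88, -0.48, 0.01], [-0.31, -0.58, -0.76], [0.37, 0.66, -0.65]]
0.1 [241.90439716 629.75367451 291.29538896] [[-0.934, 0.359, -0.001], [0.359, 0.934, -0.002], [-0.0, -0.002, -1.0]] 86.84137062992086 51.0
```

View pics/scene0.png

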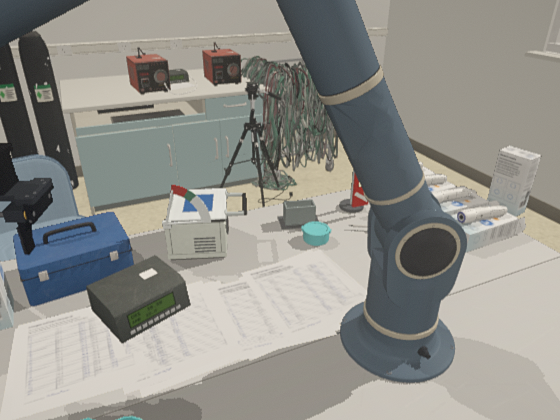

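View pics/side0.png

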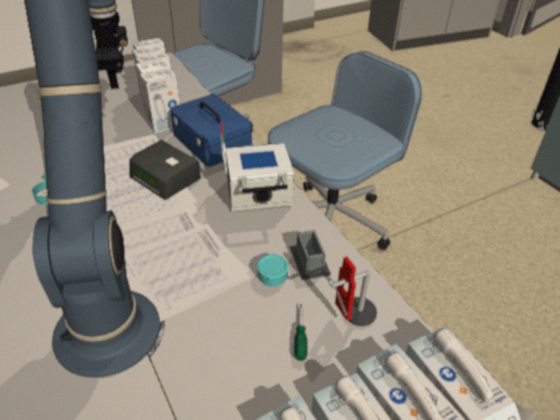

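Side view: red tag at (347,287) on its hook (post ≈(365,290), foot (357,310)), holder (310,255), tub (273,270), screwdriver (301,335), chamber (258,175) with black handle (262,193). Next I'll build a top-down map from depth and view an enlarged crop.

```bash
cat > h.py <<'E'
import numpy as np, cv2
def cloud(m,z):
    v,u=np.mgrid[:z.shape[0],:z.shape[1]]; K=m["camera_matrix"]
    c=np.stack([(u-K[0,2])/K[0,0]*z,(v-K[1,2])/K[1,1]*z,z],-1)
    return (c-m["t"])@m["R"]
def ray(m,u,v,z=None,plane=None):
    d=m["R"].T@np.linalg.solve(m["camera_matrix"],[u,v,1.]); o=-m["R"].T@m["t"]
    n,c=plane if plane else (np.array([0,0,1.]),z)
    return o+d*(c-n@o)/(n@d)
def proj(m,X):
    c=m["R"]@np.asarray(X,float)+m["t"]; p=m["camera_matrix"]@c; return p[:2]/p[2]
E
python3 - <<'E'
import pickle
from h import *
d=pickle.load(open("d0.pkl","rb"))
m,p,z=d["side"]; P=cloud(m,z)
cv2.imwrite("pics/sc.png",cv2.resize(p[130:340,200:400,::-1],None,fx=3.5,fy=2.85*1.0,interpolation=cv2.INTER_CUBIC)[:600])
for n in d:
    m,p,z=d[n]; P=cloud(m,z); hsv=cv2.cvtColor(p,cv2.COLOR_RGB2HSV)
    work=(P[...,0]>300)&(P[...,0]<1000)&(abs(P[...,1])<700)&(z>0)&(P[...,2]<350)
    H,S,V=hsv[...,0],hsv[...,1],hsv[...,2]
    for c,mk in dict(red=((H<8)|(H>172))&(S>150),teal=(abs(H-90)<8)&(S>90),green=(abs(H-75)<12)&(S>120),).items():
        q=P[mk&work]
        if len(q): print(n,c,len(q),np.round(np.percentile(q,[2,50,98],axis=0)).tolist())
    hi=work&(P[...,2]>20); q=P[hi]
    k,l,st,ce=cv2.connectedComponentsWithStats(hi.astype(np.uint8))
    for i in range(1,k):
        if st[i,4]>60: q=P[l==i]; print(n,st[i],np.round(np.percentile(q,[1,50,99],axis=0)).tolist())
E
```

```text
scene red 285 [[401.0, -219.0, 34.0], [431.0, -184.0, 90.0], [438.0, 313.0, 202.0]]
scene [487 146  35  55 590] [[300.0, -641.0, 24.0], [314.0, -589.0, 118.0], [332.0, -583.0, 179.0]]
scene [ 419  162   62   46 1063] [[301.0, -550.0, 44.0], [332.0, -459.0, 58.0], [528.0, -370.0, 85.0]]
scene [350 170  18  38 364] [[428.0, -227.0, 26.0], [433.0, -198.0, 64.0], [484.0, -180.0, 124.0]]
scene [ 162  185   85   70 4147] [[382.0, 135.0, 22.0], [412.0, 266.0, 110.0], [541.0, 340.0, 196.0]]
scene [283 199  33  22 610] [[437.0, -69.0, 21.0], [454.0, -25.0, 45.0], [495.0, 15.0, 59.0]]
scene [  13  212  158   95 7678] [[303.0, 375.0, 22.0], [398.0, 526.0, 88.0], [547.0, 643.0, 120.0]]
scene [301 222  31  18 415] [[333.0, -62.0, 21.0], [364.0, -25.0, 32.0], [400.0, 5.0, 36.0]]
scene [  0 261  11  61 489] [[328.0, 666.0, 21.0], [354.0, 669.0, 51.0], [421.0, 680.0, 96.0]]
side red 608 [[429.0, -231.0, 40.0], [432.0, -216.0, 121.0], [439.0, -188.0, 177.0]]
side teal 2 [[463.0, 427.0, 75.0], [463.0, 427.0, 77.0], [463.0, 427.0, 78.0]]
side green 170 [[305.0, -253.0, 16.0], [325.0, -226.0, 22.0], [388.0, -17.0, 35.0]]
side [ 143   71  151  137 8939] [[330.0, 133.0, 23.0], [438.0, 433.0, 96.0], [555.0, 690.0, 180.0]]
side [159 140  41  46 755] [[300.0, 355.0, 22.0], [323.0, 382.0, 69.0], [363.0, 512.0, 74.0]]
side [297 230  29  40 722] [[437.0, -75.0, 21.0], [466.0, -37.0, 46.0], [495.0, 12.0, 60.0]]
side [257 254  32  28 677] [[336.0, -63.0, 21.0], [367.0, -32.0, 32.0], [402.0, 4.0, 37.0]]
side [ 329  257   41   64 1216] [[399.0, -231.0, 29.0], [433.0, -211.0, 107.0], [484.0, -182.0, 177.0]]
side [  325   326   210    94 11628] [[306.0, -542.0, 29.0], [467.0, -421.0, 54.0], [582.0, -338.0, 86.0]]
side [296 330  10  28 207] [[304.0, -253.0, 20.0], [323.0, -229.0, 23.0], [341.0, -203.0, 27.0]]
```

View pics/sc.png

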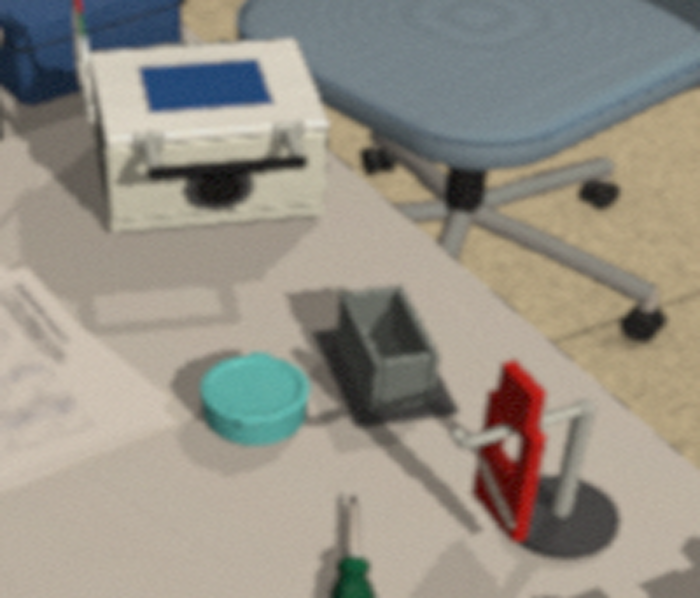

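The enlarged crop (3.5x horizontal, 2.85x vertical, from (200,130)) shows the hook arm from its tip (460,437) to its post (585,405), with the tag between. The holder opening is near (385,320). The handle bar runs (150,172)-(305,160). Next: fit poses.

Run:
```python
import pickle
from h import *
d=pickle.load(open("d0.pkl","rb"))
def rect(name,q):
    r=cv2.minAreaRect(q[:,:2].astype(np.float32)); print(name,len(q),np.round(r[0],1),np.round(r[1],1),round(r[2],1),"z",np.round(np.percentile(q[:,2],[5,50,95]),1))
for n in d:
    m,p,z=d[n]; P=cloud(m,z); hsv=cv2.cvtColor(p,cv2.COLOR_RGB2HSV); H,S,V=[hsv[...,i].astype(int) for i in range(3)]
    X,Y,Z=[P[...,i] for i in range(3)]; ok=z>0
    box=lambda a,b,c,e,f,g: ok&(X>a)&(X<b)&(Y>c)&(Y<e)&(Z>f)&(Z<g)
    red=((H<8)|(H>172))&(S>130)&box(380,480,-260,-150,10,200)
    q=P[red]; c=q.mean(0); w=np.linalg.svd(q-c,full_matrices=False); print(n,"tag",c.round(1),"n",w[2][2].round(3),w[1][2]/len(q)**.5,"z",np.percentile(Z[red],[1,99]).round(1), "y",np.percentile(Y[red],[1,99]).round(1))
    rect(n+" rim",P[box(420,520,-90,30,54,64)])
    rect(n+" foot",P[box(430,540,-270,-150,3,14)&(V<110)])
    arm=box(380,500,-260,-150,116,134)&(S<60); q=P[arm]
    if len(q): l=cv2.fitLine(q.astype(np.float32),cv2.DIST_HUBER,0,.01,.01).ravel(); print("arm",len(q),l.round(3),np.percentile(q,[2,98],axis=0).round(1).tolist())
    b=box(380,560,80,200,85,125)&(V<70); q=P[b]
    if len(q)>3: l=cv2.fitLine(q.astype(np.float32),cv2.DIST_HUBER,0,.01,.01).ravel(); print("bar",len(q),l.round(3),np.percentile(q,[2,98],axis=0).round(1).tolist())
    rect(n+" lid",P[box(360,580,120,360,106,122)&(V>130)])
    rect(n+" tub",P[box(320,420,-80,20,25,40)])
    bl=box(360,580,120,360,100,140)&(abs(H-110)<12)&(S>120); rect(n+" blue",P[bl])
```

```text
scene tag [ 433.2 -193.8   68.2] n [-0.994  0.109 -0.005] 2.4565715003952997 z [ 30.9 122.7] y [-225.5 -180.2]
scene rim 131 [467.2 -29.2] [83.7 47.5] 77.5 z [54.4 56.3 58.7]
scene foot 155 [ 476.1 -199.6] [69.  51.3] 14.6 z [ 4.1 10.6 12.6]
arm 3 [ 8.05000e-01 -4.85000e-01  3.42000e-01  4.80869e+02 -2.05703e+02
  1.17720e+02] [[477.5, -206.9, 116.5], [483.0, -203.6, 119.6]]
bar 50 [ 9.44000e-01 -3.29000e-01  3.00000e-03  4.35046e+02  1.40871e+02
  1.13027e+02] [[390.9, 125.7, 108.9], [478.7, 155.3, 114.9]]
scene lid 1608 [466.3 229. ] [184.  175.7] 68.3 z [109.1 113.3 115.8]
scene tub 375 [367.8 -29.6] [69.  70.2] 19.3 z [27.1 31.9 34.5]
scene blue 197 [477.1 244.6] [64.7 85. ] 71.0 z [113.3 114.8 116.4]
side tag [ 432.9 -213.3  114.3] n [-0.999  0.035 -0.004] 3.3597955789331757 z [ 34.7 177. ] y [-231.3 -185.1]
side rim 222 [468.2 -29.2] [86.8 44.9] 75.4 z [54.7 57.4 60. ]
side foot 464 [ 486.8 -215.6] [71.8 51. ] 44.9 z [ 7.7 11.3 13.6]
arm 151 [ 9.97000e-01 -6.60000e-02 -2.60000e-02  4.42635e+02 -2.08070e+02
  1.27480e+02] [[399.0, -214.8, 118.9], [484.9, -202.3, 131.5]]
bar 156 [ 9.44000e-01 -3.29000e-01  9.00000e-03  4.35519e+02  1.37770e+02
  1.11237e+02] [[390.5, 119.5, 105.2], [485.0, 155.9, 115.7]]
side lid 1674 [468.3 232. ] [180.4 169.3] 70.0 z [109.8 113.8 116.7]
side tub 640 [369.1 -29.5] [70.4 69.4] 86.1 z [28.6 32.4 35.7]
side blue 428 [477.9 246.4] [66.3 82.6] 69.8 z [113.2 115.4 118.1]
```

>>> {"api": "servo_tool", "payload": {
  "moves": [
    {"travel": [-11.6,-6.2,-0.5],"spin": 7,"hand": 0},
    {"travel": [-11.6,-6.2,-0.5],"spin": 7,"hand": 0},
    {"travel": [-11.6,-6.2,-0.5],"spin": 7,"hand": 0},
    {"travel": [-11.6,-6.2,-0.5],"spin": 7,"hand": 0},
    {"travel": [-11.6,-6.2,-0.5],"spin": 7,"hand": 0},
    {"travel": [-11.6,-6.2,-0.5],"spin": 7,"hand": 0},
    {"travel": [-11.6,-6.2,-0.5],"spin": 7,"hand": 0},
    {"travel": [-11.6,-6.2,-0.5],"spin": 7,"hand": 0}
  ]
}}

```text
time_s: 0.77
tcp_pos: [460.7, 376.4, 304.8]
eef_rot: [[-0.559, 0.829, -0.0], [0.829, 0.559, -0.0], [0.0, -0.001, -1.0]]
ft_force: [0.4, 0.3, 0.1]
finger_gap: 87.0
finger_force: 0.0
```

```bash
cat > go.py <<'E'
import sys, numpy as np
from rig import robot
def st():
    s=robot.read_state(); R=np.array(s["eef_rot"]); p=np.array(s["tcp_pos"]); return s,p,R
def delta(t,yawdeg):
    s,p,R=st(); d=R.T@(np.array(t,float)-p)/30
    yaw=np.degrees(np.arctan2(R[1,1],R[0,1])); sp=-((yawdeg-yaw+90)%180-90)
    print("t",round(s["time_s"],2),"p",p.round(1),"yaw",yaw.round(1),"f",np.round(s["ft_force"],1),"gap",round(s["finger_gap"],1),"q",np.round(s["joint_pos"],2)); print("travel",d.round(2),"spin",round(sp/5,2))
if __name__=="__main__":
    a=[float(x) for x in sys.argv[1:]]; delta(a[:3],a[3])
E
python3 go.py 500 0 310 -3
```

```text
t 0.77 p [460.7 376.4 304.8] yaw 34.0 f [0.4 0.3 0.1] gap 87.0 q [-0.89  0.33  0.17  1.73 -0.06  1.1  -0.1 ]
travel [-11.13  -5.93  -0.17] spin 7.4
```

>>> {"api": "servo_tool", "payload": {
  "moves": [
    {"travel": [-11.1,-5.9,-0.2],"spin": 7.4,"hand": 0},
    {"travel": [-11.1,-5.9,-0.2],"spin": 7.4,"hand": 0},
    {"travel": [-11.1,-5.9,-0.2],"spin": 7.4,"hand": 0},
    {"travel": [-11.1,-5.9,-0.2],"spin": 7.4,"hand": 0},
    {"travel": [-11.1,-5.9,-0.2],"spin": 7.4,"hand": 0},
    {"travel": [-11.1,-5.9,-0.2],"spin": 7.4,"hand": 0},
    {"travel": [-11.1,-5.9,-0.2],"spin": 7.4,"hand": 0},
    {"travel": [-11.1,-5.9,-0.2],"spin": 7.4,"hand": 0}
  ]
}}

```text
time_s: 1.43
tcp_pos: [494.2, 44.8, 310.1]
eef_rot: [[0.052, 0.999, -0.0], [0.999, -0.052, 0.0], [0.0, -0.0, -1.0]]
ft_force: [2.0, 0.6, 0.3]
finger_gap: 87.1
finger_force: 0.0
```

```bash
python3 go.py 450 -120 330 -3
python3 - <<'E'
from rig import robot; import numpy as np
from h import *
m=robot.camera_model("wrist"); print((-m["R"].T@m["t"]).round(), m["R"].round(2).tolist(), m["camera_matrix"][0,0])
for X in [(468,-29,58),(437,-207,176),(442,-207,125)]: print(proj(m,X).round())
E
```

```text
t 1.43 p [494.2  44.8 310.1] yaw -3.0 f [2.  0.6 0.3] gap 87.1 q [-0.58  0.16  0.46  1.95 -0.08  1.05 -0.14]
travel [-5.56 -1.19 -0.66] spin 0.0
[498. 125. 402.] [[1.0, -0.05, -0.0], [-0.05, -0.95, 0.29], [-0.02, -0.29, -0.96]] 320.6725534123826
[259. 247.]
[233. 465.]
[244. 417.]
```

>>> {"api": "servo_tool", "payload": {
  "moves": [
    {"travel": [-5.2,-1.2,-0.7],"spin": 0,"hand": 0},
    {"travel": [-5.2,-1.2,-0.7],"spin": 0,"hand": 0},
    {"travel": [-5.2,-1.2,-0.7],"spin": 0,"hand": 0},
    {"travel": [-5.2,-1.2,-0.7],"spin": 0,"hand": 0},
    {"travel": [-5.2,-1.2,-0.7],"spin": 0,"hand": 0},
    {"travel": [-5.2,-1.2,-0.7],"spin": 0,"hand": 0}
  ]
}}

```text
time_s: 1.93
tcp_pos: [449.8, -109.1, 331.4]
eef_rot: [[0.058, 0.998, 0.001], [0.998, -0.058, 0.001], [0.001, 0.001, -1.0]]
ft_force: [0.4, 1.2, -0.2]
finger_gap: 87.0
finger_force: 0.0
```

Run:
```python
from rig import robot; import pickle
from h import *
m=robot.camera_model("wrist"); p,z=robot.get_image("wrist"); pickle.dump((m,p,z),open("w1.pkl","wb")); cv2.imwrite("pics/w1.png",p[:,:,::-1])
s=robot.read_state(); print(s["tcp_pos"])
P=cloud(m,z); hsv=cv2.cvtColor(p,cv2.COLOR_RGB2HSV); H,S,V=[hsv[...,i].astype(int) for i in range(3)]
X,Y,Z=[P[...,i] for i in range(3)]; ok=z>0
box=lambda a,b,c,e,f,g: ok&(X>a)&(X<b)&(Y>c)&(Y<e)&(Z>f)&(Z<g)
def rect(name,q):
    if len(q)<4: print(name,len(q)); return
    r=cv2.minAreaRect(q[:,:2].astype(np.float32)); print(name,len(q),np.round(r[0],1),np.round(r[1],1),round(r[2],1),"z",np.round(np.percentile(q[:,2],[5,50,95]),1))
rect("tagtop",P[box(400,470,-260,-150,170,182)&((H<8)|(H>172))&(S>130)])
rect("rim",P[box(420,520,-90,30,52,64)])
rect("arm",P[box(380,500,-260,-150,118,145)&(S<80)])
rect("foot",P[box(430,540,-270,-150,3,14)&(V<110)])
```

```text
[ 450.35604438 -107.22722247  331.11083016]
tagtop 149 [ 437.2 -214.9] [14.7  9.2] 86.0 z [174.3 175.4 176.4]
rim 1238 [470.  -29.5] [84.1 44.1] 74.9 z [55.  57.  58.5]
arm 379 [ 444.8 -194.2] [22.5 88.3] 86.5 z [122.  126.9 129.5]
foot 1660 [ 482.2 -207.1] [68.7 67.4] 5.3 z [ 9.4 11.5 12.9]
```

View pics/w1.png

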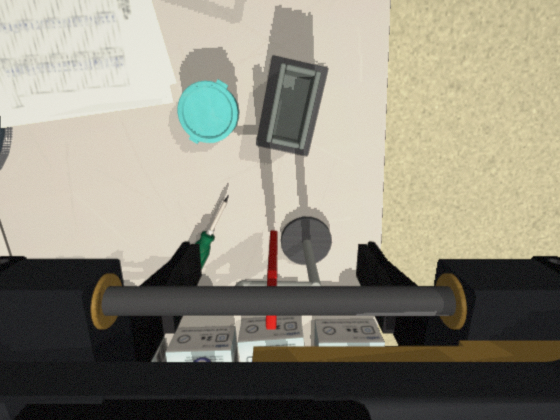

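Wrist view: holder at (293,105) with its long axis tilted, tag edge-on at (272,230–328), hook foot at (306,240), nothing in the way. Tag is at about (437,-208), the holder at (470,-29.5) with its long axis at 75°.

```bash
python3 go.py 437 -208 215 -3.3
```

```text
t 1.98 p [ 450.4 -107.2  331.1] yaw -3.1 f [-0.3  0.6  0.1] gap 87.2 q [-0.39  0.07  0.58  1.99 -0.05  1.09  0.15]
travel [-3.38 -0.26  3.87] spin 0.04
```

>>> {"api": "servo_tool", "payload": {
  "moves": [
    {"travel": [-3.38,-0.26,1.0],"spin": 0,"hand": 0.2},
    {"travel": [-3.38,-0.26,1.0],"spin": 0,"hand": 0.2},
    {"travel": [-3.38,-0.26,1.9],"spin": 0,"hand": 0.2},
    {"travel": [-3.38,-0.26,1.9],"spin": 0,"hand": 0.3},
    {"travel": [-3.38,-0.26,1.9],"spin": 0,"hand": 0.3},
    {"travel": [-3.38,-0.26,1.9],"spin": 0,"hand": 0.3}
  ]
}}

```text
time_s: 2.48
tcp_pos: [438.5, -206.2, 274.0]
eef_rot: [[0.05, 0.999, -0.001], [0.999, -0.05, 0.001], [0.001, -0.001, -1.0]]
ft_force: [0.6, 1.1, 0.5]
finger_gap: 62.7
finger_force: 0.0
```

```bash
python3 go.py 437 -208 215 -3.3
python3 - <<'E'
from rig import robot
from h import *
m=robot.camera_model("side"); p,z=robot.get_image("side"); cv2.imwrite("pics/s2.png",cv2.resize(p[180:330,270:430,::-1],None,fx=4,fy=4,interpolation=cv2.INTER_CUBIC))
hsv=cv2.cvtColor(p,cv2.COLOR_RGB2HSV); H,S=hsv[...,0],hsv[...,1]
r=((H<8)|(H>172))&(S>130); r[:,:320]=0;r[:,380:]=0;r[:240]=0;r[330:]=0
v,u=np.where(r); print(u.min(),u.max(),v.min(),v.max())
# predicted corners of the tag for centre (437,-208,102.5), yaw -3.3
a=np.radians(-3.3); ex=np.array([np.cos(a),np.sin(a),0]); ey=np.array([-ex[1],ex[0],0])
c=np.array([437,-208,102.5])
for y,zz in [(17,73.5),(-17,73.5),(-25,-73.5),(25,-73.5)]: print(y,zz,proj(m,c-5*ex+y*ey+[0,0,zz]).round(1),proj(m,c+5*ex+y*ey+[0,0,zz]).round(1))
for zz in sorted(set(v))[::8]: print(zz,u[v==zz].min(),u[v==zz].max(),end="; ")
E
```

```text
t 2.48 p [ 438.5 -206.2  274. ] yaw -2.8 f [0.6 1.1 0.5] gap 62.7 q [-0.22  0.19  0.66  2.02 -0.15  0.97  0.47]
travel [-0.06 -0.05  1.97] spin 0.09
336 355 257 319
17 73.5 [343.3 257.7] [347.8 256.1]
-17 73.5 [352.8 269.7] [357.4 268.1]
-25 -73.5 [347.2 321.8] [351.4 320.1]
25 -73.5 [334.6 304.2] [338.7 302.6]
257 345 347; 265 343 353; 273 340 354; 281 348 354; 289 338 354; 297 337 353; 305 338 352; 313 343 351;
```

View pics/s2.png

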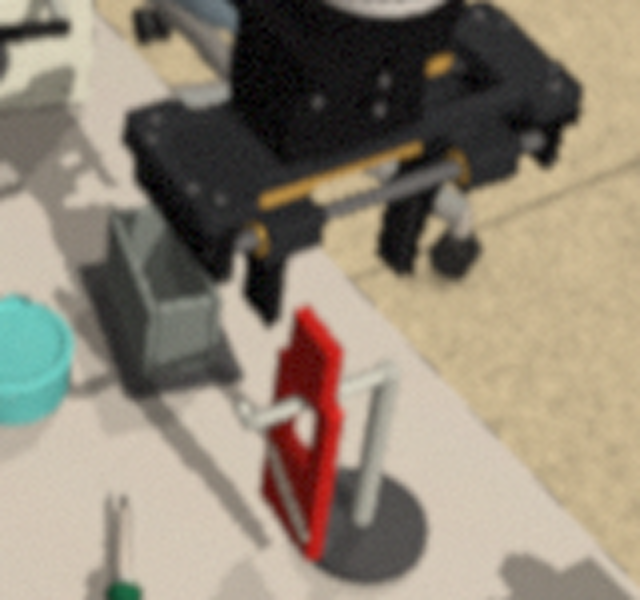

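Crop (4x from (270,180)): tag top at (305,315) sits between the fingers (265,290) and (400,250). Measured red extents match the predicted ones to 1–2 px. Descending and pinching.

>>> {"api": "servo_tool", "payload": {
  "moves": [
    {"travel": [-0.06,-0.04,1.0],"spin": 0,"hand": 0.4},
    {"travel": [-0.06,-0.04,1.7],"spin": 0,"hand": 0.4},
    {"travel": [-0.06,-0.04,1.97],"spin": 0,"hand": 0.6},
    {"travel": [-0.06,-0.04,1.97],"spin": 0,"hand": 0.8},
    {"travel": [-0.06,-0.04,1.97],"spin": 0,"hand": 1},
    {"travel": [-0.06,-0.04,1.97],"spin": 0,"hand": 1},
    {"travel": [-0.06,-0.04,1.97],"spin": 0,"hand": 1},
    {"travel": [-0.06,-0.04,1.97],"spin": 0,"hand": 1}
  ],
  "force": 15
}}

```text
time_s: 3.2
tcp_pos: [436.8, -209.9, 216.1]
eef_rot: [[0.052, 0.999, 0.002], [0.999, -0.052, -0.0], [-0.0, 0.002, -1.0]]
ft_force: [-0.4, -0.9, -0.3]
finger_gap: 20.4
finger_force: 0.0
```

>>> {"api": "servo_tool", "payload": {
  "moves": [
    {"travel": [0,0,0],"spin": 0,"hand": 1},
    {"travel": [0,0,0],"spin": 0,"hand": 1}
  ]
}}

```text
time_s: 3.37
tcp_pos: [436.5, -209.8, 215.6]
eef_rot: [[0.053, 0.999, 0.001], [0.999, -0.053, 0.0], [0.0, 0.001, -1.0]]
ft_force: [0.8, 0.5, 1.4]
finger_gap: 10.2
finger_force: 15.0
```

```bash
python3 go.py 437 -208 237 -3.3
```

```text
t 3.37 p [ 436.5 -209.8  215.6] yaw -3.0 f [0.8 0.5 1.4] gap 10.2 q [-0.17  0.28  0.64  2.09 -0.23  0.84  0.55]
travel [ 0.06  0.01 -0.71] spin 0.06
```

>>> {"api": "servo_tool", "payload": {
  "moves": [
    {"travel": [0,0,-0.4],"spin": 0,"hand": 1},
    {"travel": [0,0,-0.73],"spin": 0,"hand": 1},
    {"travel": [0,0,-0.73],"spin": 0,"hand": 1},
    {"travel": [0,0,-0.73],"spin": 0,"hand": 1}
  ]
}}

```text
time_s: 3.7
tcp_pos: [436.5, -209.9, 237.5]
eef_rot: [[0.052, 0.999, 0.002], [0.999, -0.052, -0.0], [0.0, 0.002, -1.0]]
ft_force: [0.9, -0.7, -0.2]
finger_gap: 10.3
finger_force: 15.0
```

>>> {"api": "servo_tool", "payload": {
  "moves": [
    {"travel": [0,-0.5,0],"spin": 0,"hand": 1},
    {"travel": [0,-1.0,0],"spin": 0,"hand": 1},
    {"travel": [0,-1.5,0],"spin": 0,"hand": 1},
    {"travel": [0,-2.0,0],"spin": 0,"hand": 1},
    {"travel": [0,-2.13,0],"spin": 0,"hand": 1},
    {"travel": [0,-2.13,0],"spin": 0,"hand": 1},
    {"travel": [0,-2.13,0],"spin": 0,"hand": 1}
  ]
}}

```text
time_s: 4.28
tcp_pos: [373.0, -206.4, 237.1]
eef_rot: [[0.052, 0.999, 0.001], [0.999, -0.052, -0.0], [-0.0, 0.001, -1.0]]
ft_force: [0.5, 1.2, -0.2]
finger_gap: 9.9
finger_force: 15.0
```

```bash
python3 go.py 470 -29.5 270 -15
python3 - <<'E'
from rig import robot
from h import *
p,z=robot.get_image("side"); cv2.imwrite("pics/s3.png",cv2.resize(p[180:330,270:430,::-1],None,fx=4,fy=4,interpolation=cv2.INTER_CUBIC))
E
```

```text
t 4.28 p [ 373.  -206.4  237.1] yaw -3.0 f [ 0.5  1.2 -0.2] gap 9.9 q [-0.21  0.13  0.68  2.18 -0.11  0.85  0.49]
travel [ 6.06  2.92 -1.1 ] spin 2.4
```

View pics/s3.png

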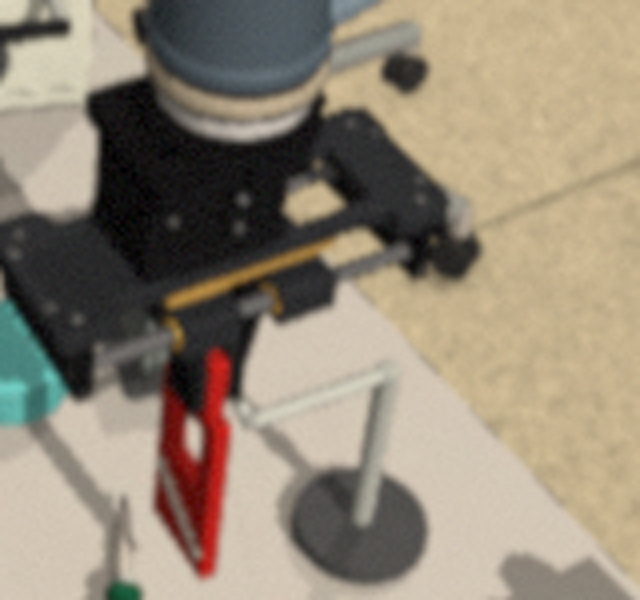

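Crop (4x): the tag (195,470) is off the hook, its tip at (245,410) free. Raise, then over the holder.

>>> {"api": "servo_tool", "payload": {
  "moves": [
    {"travel": [0,0,-1.0],"spin": 0,"hand": 1},
    {"travel": [0,0,-1.6],"spin": 0,"hand": 1},
    {"travel": [1.0,0.3,-1.6],"spin": 0.5,"hand": 1},
    {"travel": [2.0,0.8,-1.6],"spin": 1,"hand": 1},
    {"travel": [3.0,1.3,-1.6],"spin": 1.5,"hand": 1},
    {"travel": [4.0,1.8,-1.6],"spin": 2,"hand": 1},
    {"travel": [5.0,2.4,-1.6],"spin": 2.4,"hand": 1},
    {"travel": [6.0,2.9,-1.6],"spin": 2.4,"hand": 1}
  ]
}}

```text
time_s: 5.0
tcp_pos: [470.6, -29.1, 285.1]
eef_rot: [[0.259, 0.966, 0.001], [0.966, -0.259, -0.0], [0.0, 0.001, -1.0]]
ft_force: [0.6, 0.8, -0.2]
finger_gap: 9.6
finger_force: 15.0
```

>>> {"api": "servo_tool", "payload": {
  "moves": [
    {"travel": [0,0,0],"spin": 0,"hand": 1},
    {"travel": [0,0,0],"spin": 0,"hand": 1},
    {"travel": [0,0,0],"spin": 0,"hand": 1}
  ]
}}

```text
time_s: 5.25
tcp_pos: [469.0, -31.4, 284.6]
eef_rot: [[0.259, 0.966, -0.001], [0.966, -0.259, -0.001], [-0.001, -0.001, -1.0]]
ft_force: [0.1, -0.7, -0.0]
finger_gap: 10.0
finger_force: 15.0
```

```bash
python3 go.py 470 -30.5 195 -15
python3 - <<'E'
from rig import robot
from h import *
m=robot.camera_model("side"); p,z=robot.get_image("side"); P=cloud(m,z)
hsv=cv2.cvtColor(p,cv2.COLOR_RGB2HSV); H,S=hsv[...,0],hsv[...,1]
r=((H<8)|(H>172))&(S>130)&(z>0)&(P[...,2]>50)&(P[...,2]<200)&(abs(P[...,1])<110)&(P[...,0]<560)&(P[...,0]>400)
q=P[r]; print(len(q),np.percentile(q,[1,50,99],axis=0).round(1).tolist())
face=q[(q[:,2]<120)]; c=face.mean(0); print(c.round(1),np.linalg.svd(face-c,full_matrices=False)[2][2].round(3))
E
```

```text
t 5.25 p [469.  -31.4 284.6] yaw -15.0 f [ 0.1 -0.7 -0. ] gap 10.0 q [-0.49  0.14  0.52  2.03 -0.08  0.99 -0.19]
travel [0.04 0.03 2.99] spin 0.0
281 [[457.7, -53.4, 101.0], [462.3, -47.2, 158.1], [476.5, -11.6, 198.4]]
[462.1 -44.1 109.9] [-0.987  0.149  0.057]
```

>>> {"api": "servo_tool", "payload": {
  "moves": [
    {"travel": [0.03,0.03,0.8],"spin": 0,"hand": 1},
    {"travel": [0.03,0.03,1.4],"spin": 0,"hand": 1},
    {"travel": [0.03,0.03,1.9],"spin": 0,"hand": 1},
    {"travel": [0.03,0.03,2.4],"spin": 0,"hand": 1},
    {"travel": [0.03,0.03,2.8],"spin": 0,"hand": 1},
    {"travel": [0.03,0.03,3.0],"spin": 0,"hand": 1},
    {"travel": [0.03,0.03,3.0],"spin": 0,"hand": 1},
    {"travel": [0.03,0.03,3.0],"spin": 0,"hand": 1}
  ]
}}

```text
time_s: 5.97
tcp_pos: [469.8, -31.3, 195.3]
eef_rot: [[0.26, 0.965, 0.0], [0.965, -0.26, -0.0], [-0.0, 0.0, -1.0]]
ft_force: [0.3, -0.5, -0.5]
finger_gap: 10.1
finger_force: 15.0
```

>>> {"api": "servo_tool", "payload": {
  "moves": [
    {"travel": [0,0,0.03],"spin": 0,"hand": 1},
    {"travel": [0,0,0.05],"spin": 0,"hand": 1}
  ]
}}

```text
time_s: 6.13
tcp_pos: [470.3, -30.7, 194.2]
eef_rot: [[0.259, 0.966, 0.002], [0.966, -0.259, 0.0], [0.001, 0.002, -1.0]]
ft_force: [0.0, 0.3, -0.6]
finger_gap: 10.0
finger_force: 15.0
```

>>> {"api": "servo_tool", "payload": {
  "moves": [
    {"travel": [0,0,0.03],"spin": 0,"hand": 0.8},
    {"travel": [0,0,0.03],"spin": 0,"hand": 0.6},
    {"travel": [0,0,0.03],"spin": 0,"hand": 0.4},
    {"travel": [0,0,0.03],"spin": 0,"hand": 0.3},
    {"travel": [0,0,0.03],"spin": 0,"hand": 0.3},
    {"travel": [0,0,0.03],"spin": 0,"hand": 0.3},
    {"travel": [0,0,0.03],"spin": 0,"hand": 0.3}
  ]
}}

```text
time_s: 6.72
tcp_pos: [469.8, -30.5, 192.6]
eef_rot: [[0.259, 0.966, 0.0], [0.966, -0.259, 0.0], [0.0, 0.0, -1.0]]
ft_force: [0.4, 0.1, 0.2]
finger_gap: 48.6
finger_force: 0.0
```

>>> {"api": "servo_tool", "payload": {
  "moves": [
    {"travel": [0,0,-0.6],"spin": 0,"hand": 0.3},
    {"travel": [0,0,-1.4],"spin": 0,"hand": 0.3},
    {"travel": [0,0,-2.4],"spin": 0,"hand": 0.3},
    {"travel": [0,0,-3.4],"spin": 0,"hand": 0.3},
    {"travel": [0,0,-4.0],"spin": 0,"hand": 0.3},
    {"travel": [0,0,-4.0],"spin": 0,"hand": 0.3},
    {"travel": [0,0,-4.0],"spin": 0,"hand": 0.3}
  ]
}}

```text
time_s: 7.3
tcp_pos: [470.1, -30.5, 313.3]
eef_rot: [[0.259, 0.966, 0.002], [0.966, -0.259, 0.001], [0.001, 0.002, -1.0]]
ft_force: [0.5, -0.2, -0.6]
finger_gap: 60.9
finger_force: 0.0
```

```bash
python3 go.py 436 70 310 70.8
python3 - <<'E'
from rig import robot
from h import *
p,z=robot.get_image("side"); cv2.imwrite("pics/s4.png",cv2.resize(p[130:330,230:430,::-1],None,fx=3,fy=3,interpolation=cv2.INTER_CUBIC))
E
```

```text
t 7.3 p [470.1 -30.5 313.3] yaw -15.0 f [ 0.5 -0.2 -0.6] gap 60.9 q [-0.51  0.11  0.53  2.   -0.06  1.05 -0.21]
travel [ 2.94 -1.97  0.11] spin -17.16
```

View pics/s4.png

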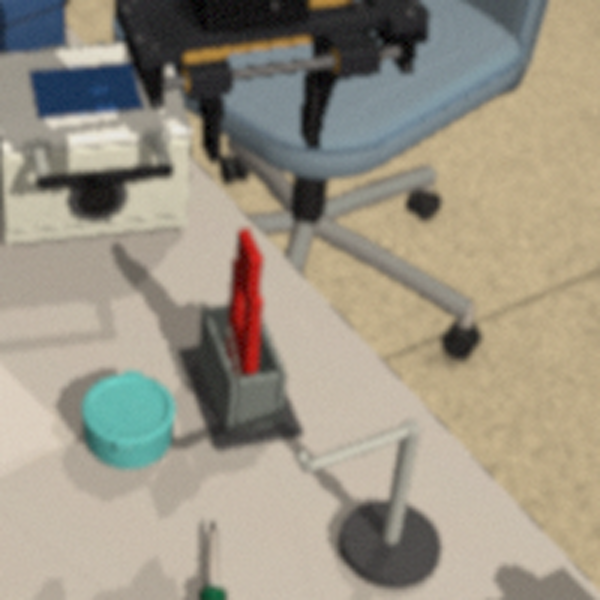

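Crop (3x): the tag (250,300) stands upright in the holder (240,370); hook empty, tub and screwdriver untouched. Now to the handle.

>>> {"api": "servo_tool", "payload": {
  "moves": [
    {"travel": [0.6,0,0],"spin": -1.4,"hand": 0.5},
    {"travel": [1.2,-0.3,0],"spin": -2.8,"hand": 0.5},
    {"travel": [1.8,-0.6,0],"spin": -4.2,"hand": 0.5},
    {"travel": [2.2,-0.8,0],"spin": -5.6,"hand": 0.5},
    {"travel": [2.6,-1,0],"spin": -7,"hand": 0.5},
    {"travel": [2.9,-1,0],"spin": -8.4,"hand": 0.5},
    {"travel": [2.9,-1,0],"spin": -9.8,"hand": 0.5},
    {"travel": [2.9,-1,0],"spin": -11.2,"hand": 0.5}
  ]
}}

```text
time_s: 8.02
tcp_pos: [462.5, 61.9, 310.7]
eef_rot: [[-0.662, 0.75, -0.004], [0.75, 0.662, -0.001], [0.001, -0.004, -1.0]]
ft_force: [0.3, 0.2, -0.0]
finger_gap: 43.2
finger_force: 0.0
```

>>> {"api": "servo_tool", "payload": {
  "moves": [
    {"travel": [0,0,0],"spin": -1.4,"hand": 0.54},
    {"travel": [0,0,0],"spin": -2.8,"hand": 0.54},
    {"travel": [0,0,0],"spin": -4.2,"hand": 0.54},
    {"travel": [0,0,0],"spin": -5.6,"hand": 0.54},
    {"travel": [0,0,0],"spin": -6.0,"hand": 0.54},
    {"travel": [0,0,0],"spin": -6.0,"hand": 0.54},
    {"travel": [0,0,0],"spin": -6.0,"hand": 0.54}
  ]
}}

```text
time_s: 8.6
tcp_pos: [462.8, 61.1, 311.3]
eef_rot: [[-0.945, 0.327, -0.003], [0.327, 0.945, -0.001], [0.002, -0.002, -1.0]]
ft_force: [1.0, 0.1, -0.3]
finger_gap: 39.9
finger_force: 0.0
```

```bash
python3 go.py 437 138.5 200 70.8
python3 - <<'E'
from rig import robot
from h import *
m=robot.camera_model("wrist"); p,z=robot.get_image("wrist"); cv2.imwrite("pics/w2.png",p[:,:,::-1]); P=cloud(m,z)
V=p.max(-1); X,Y,Z=[P[...,i] for i in range(3)]
b=(z>0)&(X>370)&(X<510)&(Y>100)&(Y<180)&(Z>95)&(Z<122)&(V<80); q=P[b]; print(len(q))
if len(q)>5:
    l=cv2.fitLine(q.astype(np.float32),cv2.DIST_HUBER,0,.01,.01).ravel(); print(l.round(3),np.percentile(q,[2,98],axis=0).round(1).tolist())
lid=(z>0)&(X>370)&(X<560)&(Y>130)&(Y<330)&(Z>108)&(Z<120)&(V>110); r=cv2.minAreaRect(P[lid][:,:2].astype(np.float32)); print(r)
E
```

```text
t 8.6 p [462.8  61.1 311.3] yaw 70.9 f [ 1.   0.1 -0.3] gap 39.9 q [-0.53  0.1   0.33  2.   -0.04  1.05  1.06]
travel [1.65 2.16 3.71] spin 0.02
1446
[ 9.46000e-01 -3.24000e-01  6.00000e-03  4.37554e+02  1.40400e+02
  1.12528e+02] [[392.0, 121.0, 108.3], [488.0, 157.5, 114.3]]
((469.5309753417969, 230.52621459960938), (181.11964416503906, 167.9224853515625), 72.69507598876953)
```

View pics/w2.png

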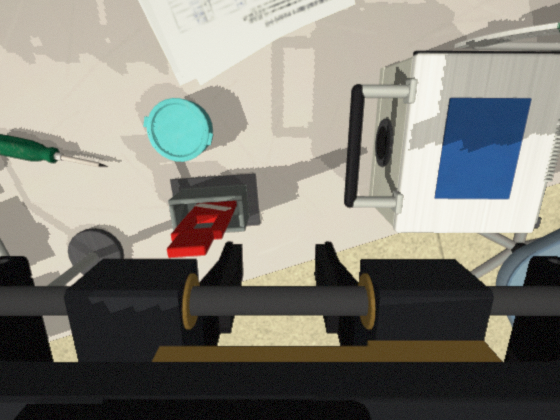

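The wrist view shows the bar handle at (353,145), clear on both sides, with its middle at about (439.5,139.7). The tag is in the holder at (205,225).

>>> {"api": "servo_tool", "payload": {
  "moves": [
    {"travel": [0.8,1.1,0.3],"spin": 0,"hand": 0.54},
    {"travel": [1.6,2.2,0.8],"spin": 0,"hand": 0.54},
    {"travel": [1.6,2.2,1.6],"spin": 0,"hand": 0.54},
    {"travel": [1.6,2.2,2.5],"spin": 0,"hand": 0.54},
    {"travel": [1.6,2.2,3.0],"spin": 0,"hand": 0.54},
    {"travel": [1.6,2.2,3.0],"spin": 0,"hand": 0.54},
    {"travel": [1.6,2.2,3.0],"spin": 0,"hand": 0.54}
  ]
}}

```text
time_s: 9.23
tcp_pos: [439.2, 139.1, 222.0]
eef_rot: [[-0.945, 0.326, -0.002], [0.326, 0.945, -0.001], [0.001, -0.002, -1.0]]
ft_force: [0.6, -0.0, 1.3]
finger_gap: 40.0
finger_force: 0.0
```

```bash
python3 go.py 439 139.6 159 71
```

```text
t 9.23 p [439.2 139.1 222. ] yaw 70.9 f [ 0.6 -0.   1.3] gap 40.0 q [-0.62  0.2   0.25  2.11 -0.07  0.83  0.91]
travel [0.01 0.02 2.1 ] spin -0.01
```

>>> {"api": "servo_tool", "payload": {
  "moves": [
    {"travel": [0,0.02,0.7],"spin": 0,"hand": 0.54},
    {"travel": [0,0.02,1.3],"spin": 0,"hand": 0.54},
    {"travel": [0,0.02,1.8],"spin": 0,"hand": 0.54},
    {"travel": [0,0.02,2.1],"spin": 0,"hand": 0.54},
    {"travel": [0,0.02,2.1],"spin": 0,"hand": 0.54},
    {"travel": [0,0.02,2.1],"spin": 0,"hand": 0.54}
  ]
}}

```text
time_s: 9.73
tcp_pos: [440.3, 139.9, 160.3]
eef_rot: [[-0.945, 0.326, 0.001], [0.326, 0.945, 0.001], [-0.001, 0.001, -1.0]]
ft_force: [0.1, -0.0, 0.4]
finger_gap: 39.7
finger_force: 0.0
```

>>> {"api": "servo_tool", "payload": {
  "moves": [
    {"travel": [0,0,0],"spin": 0,"hand": 0.75},
    {"travel": [0,0,0],"spin": 0,"hand": 1},
    {"travel": [0,0,0],"spin": 0,"hand": 1},
    {"travel": [0,0,0],"spin": 0,"hand": 1},
    {"travel": [0,0,0],"spin": 0,"hand": 1},
    {"travel": [0,0,0],"spin": 0,"hand": 1}
  ],
  "force": 20
}}

```text
time_s: 10.23
tcp_pos: [440.3, 141.1, 160.1]
eef_rot: [[-0.946, 0.325, 0.002], [0.325, 0.946, 0.002], [-0.001, 0.003, -1.0]]
ft_force: [0.3, 3.4, -0.3]
finger_gap: 11.3
finger_force: 20.0
```

Run:
```python
import numpy as np
from go import st
s,p,R=st(); print(p.round(1),s["ft_force"],s["finger_gap"],s["finger_force"])
# moves relative to shut pose (tool y = along +chamber x, tool z down)
for q in (.1,.2,.3,.4,.5,.6,.7,.8,.9,.93,1,1.1,1.2): print(q, np.round([179*(1-np.cos(q))/30,-179*np.sin(q)/30],2))
```

```text
[440.3 141.1 160.1] [ 0.34017955  3.44888386 -0.2570855 ] 11.349982697282462 19.990127384662628
0.1 [ 0.03 -0.6 ]
0.2 [ 0.12 -1.19]
0.3 [ 0.27 -1.76]
0.4 [ 0.47 -2.32]
0.5 [ 0.73 -2.86]
0.6 [ 1.04 -3.37]
0.7 [ 1.4  -3.84]
0.8 [ 1.81 -4.28]
0.9 [ 2.26 -4.67]
0.93 [ 2.4  -4.78]
1 [ 2.74 -5.02]
1.1 [ 3.26 -5.32]
1.2 [ 3.8  -5.56]
```

>>> {"api": "servo_tool", "payload": {
  "moves": [
    {"travel": [0.05,0.05,-0.3],"spin": 0,"hand": 1},
    {"travel": [0,0.08,-0.6],"spin": 0,"hand": 1},
    {"travel": [0,0.12,-0.9],"spin": 0,"hand": 1},
    {"travel": [0,0.17,-1.19],"spin": 0,"hand": 1},
    {"travel": [0,0.24,-1.48],"spin": 0,"hand": 1},
    {"travel": [0,0.32,-1.76],"spin": 0,"hand": 1},
    {"travel": [0,0.41,-2.05],"spin": 0,"hand": 1},
    {"travel": [0,0.52,-2.32],"spin": 0,"hand": 1}
  ],
  "force": 30
}}

```text
time_s: 10.9
tcp_pos: [444.8, 154.0, 230.1]
eef_rot: [[-0.945, 0.326, -0.0], [0.326, 0.945, -0.001], [-0.0, -0.001, -1.0]]
ft_force: [2.6, -2.4, -2.6]
finger_gap: 11.3
finger_force: 30.0
```

>>> {"api": "servo_tool", "payload": {
  "moves": [
    {"travel": [0,0.13,-0.27],"spin": 0,"hand": 1},
    {"travel": [0,0.26,-0.54],"spin": 0,"hand": 1},
    {"travel": [0,0.41,-0.8],"spin": 0,"hand": 1},
    {"travel": [0,0.57,-1.05],"spin": 0,"hand": 1},
    {"travel": [0,0.57,-1.05],"spin": 0,"hand": 1}
  ]
}}

```text
time_s: 11.32
tcp_pos: [450.4, 169.8, 262.3]
eef_rot: [[-0.945, 0.326, -0.001], [0.326, 0.945, -0.002], [0.0, -0.003, -1.0]]
ft_force: [-0.2, -6.8, 2.3]
finger_gap: 10.6
finger_force: 30.0
```

```bash
cat > ang.py <<'E'
import numpy as np
from go import st
s,p,R=st(); u=np.array([.326,.945,0]); h=np.array([440.3,141.1,160.1])+179*u   # hinge, raised by the grasp offset
d=h-p; print("t",round(s["time_s"],2),p.round(1),"f",np.round(s["ft_force"],1),"gap",round(s["finger_gap"],1),"q",np.arctan2(-d[2],d@u).round(3),"r",np.hypot(d[2],d@u).round(1))
a=np.arctan2(-d[2],d@u)
for q in (.85,.9,.92,.95,1,1.05,1.1,1.15,1.2,1.25): print(q,np.round([(d@u-179*np.cos(q))/30,-(179*np.sin(q)+d[2])/30],2).tolist(),end=" ")
E
python3 ang.py
```

```text
t 11.32 [450.4 169.8 262.3] f [-0.2 -6.8  2.3] gap 10.6 q 0.603 r 180.3
0.85 [1.01, -1.07] 0.9 [1.24, -1.27] 0.92 [1.34, -1.34] 0.95 [1.48, -1.45] 1 [1.73, -1.61] 1.05 [1.98, -1.77] 1.1 [2.24, -1.91] 1.15 [2.51, -2.04] 1.2 [2.79, -2.15] 1.25 [3.07, -2.25]
```

>>> {"api": "servo_tool", "payload": {
  "moves": [
    {"travel": [0,0.19,-0.3],"spin": 0,"hand": 1},
    {"travel": [0,0.42,-0.55],"spin": 0,"hand": 1},
    {"travel": [0,0.68,-0.82],"spin": 0,"hand": 1},
    {"travel": [0,0.97,-1.07],"spin": 0,"hand": 1},
    {"travel": [0,1.2,-1.27],"spin": 0,"hand": 1},
    {"travel": [0,1.45,-1.45],"spin": 0,"hand": 1},
    {"travel": [0,1.7,-1.61],"spin": 0,"hand": 1},
    {"travel": [0,1.95,-1.77],"spin": 0,"hand": 1}
  ]
}}

```text
time_s: 11.98
tcp_pos: [469.2, 222.7, 316.6]
eef_rot: [[-0.945, 0.328, -0.002], [0.328, 0.945, -0.005], [0.001, -0.006, -1.0]]
ft_force: [-4.2, -9.7, 15.4]
finger_gap: 10.6
finger_force: 30.0
```

```bash
python3 ang.py
```

```text
t 11.98 [469.2 222.7 316.6] f [-4.2 -9.7 15.4] gap 10.6 q 1.038 r 181.7
0.85 [-0.86, 0.73] 0.9 [-0.63, 0.54] 0.92 [-0.54, 0.47] 0.95 [-0.39, 0.36] 1 [-0.15, 0.2] 1.05 [0.11, 0.04] 1.1 [0.37, -0.1] 1.15 [0.64, -0.23] 1.2 [0.92, -0.34] 1.25 [1.2, -0.45]
```

>>> {"api": "servo_tool", "payload": {
  "moves": [
    {"travel": [0,-0.05,-0.06],"spin": 0,"hand": 1},
    {"travel": [0,0.05,-0.13],"spin": 0,"hand": 1},
    {"travel": [0,0.2,-0.2],"spin": 0,"hand": 1},
    {"travel": [0,0.4,-0.3],"spin": 0,"hand": 1},
    {"travel": [0,0.6,-0.4],"spin": 0,"hand": 1},
    {"travel": [0,0.8,-0.48],"spin": 0,"hand": 1},
    {"travel": [0,0.8,-0.48],"spin": 0,"hand": 1},
    {"travel": [0,0.8,-0.48],"spin": 0,"hand": 1}
  ]
}}

```text
time_s: 12.65
tcp_pos: [478.3, 249.1, 329.6]
eef_rot: [[-0.945, 0.326, 0.003], [0.326, 0.945, 0.001], [-0.002, 0.001, -1.0]]
ft_force: [2.4, -3.7, 4.6]
finger_gap: 10.7
finger_force: 30.0
```

```bash
python3 ang.py
python3 - <<'E'
from rig import robot
from h import *
import pickle
d={}
for n in ("scene","side"):
    m=robot.camera_model(n); p,z=robot.get_image(n); d[n]=(m,p,z)
pickle.dump(d,open("d2.pkl","wb"))
a=cv2.resize(d["side"][1][60:230,190:350],None,fx=2.5,fy=3.0,interpolation=cv2.INTER_CUBIC)
b=cv2.resize(d["scene"][1][130:300,150:310],None,fx=2.5,fy=3.0,interpolation=cv2.INTER_CUBIC)
cv2.imwrite("pics/c5.png",np.hstack([a,b])[:,:,::-1])
E
```

```text
t 12.65 [478.3 249.1 329.6] f [ 2.4 -3.7  4.6] gap 10.7 q 1.208 r 181.3
0.85 [-1.79, 1.17] 0.9 [-1.56, 0.98] 0.92 [-1.47, 0.9] 0.95 [-1.32, 0.8] 1 [-1.08, 0.63] 1.05 [-0.82, 0.47] 1.1 [-0.56, 0.33] 1.15 [-0.29, 0.2] 1.2 [-0.01, 0.09] 1.25 [0.27, -0.01]
```

View pics/c5.png

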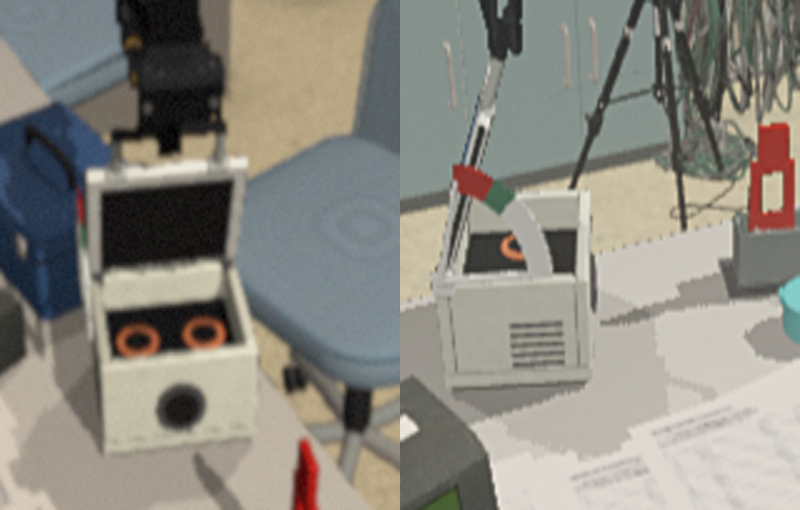

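Left (side view): the cover stands open, held at its bar (170,135). Right (scene view): its edge lies over the red part at (465,180), well past the green/red border (490,190). That fits q≈1.2, so bring it back to ≈0.93.

>>> {"api": "servo_tool", "payload": {
  "moves": [
    {"travel": [0,-0.28,0.12],"spin": 0,"hand": 1},
    {"travel": [0,-0.55,0.25],"spin": 0,"hand": 1},
    {"travel": [0,-0.82,0.39],"spin": 0,"hand": 1},
    {"travel": [0,-1.07,0.54],"spin": 0,"hand": 1},
    {"travel": [0,-1.27,0.68],"spin": 0,"hand": 1},
    {"travel": [0,-1.41,0.78],"spin": 0,"hand": 1},
    {"travel": [0,-1.41,0.78],"spin": 0,"hand": 1},
    {"travel": [0,-1.41,0.78],"spin": 0,"hand": 1}
  ]
}}

```text
time_s: 13.42
tcp_pos: [463.8, 208.4, 304.5]
eef_rot: [[-0.945, 0.327, 0.001], [0.327, 0.945, -0.0], [-0.001, 0.0, -1.0]]
ft_force: [4.9, -2.1, 2.0]
finger_gap: 10.8
finger_force: 30.0
```

```bash
python3 ang.py
python3 - <<'E'
from rig import robot
from h import *
import pickle
d={}
for n in ("scene","side"):
    m=robot.camera_model(n); p,z=robot.get_image(n); d[n]=(m,p,z)
pickle.dump(d,open("d3.pkl","wb"))
b=cv2.resize(d["scene"][1][140:240,150:250],None,fx=6,fy=6,interpolation=cv2.INTER_CUBIC)
cv2.imwrite("pics/c6.png",b[:,:,::-1])
E
```

```text
t 13.42 [463.8 208.4 304.5] f [ 4.9 -2.1  2. ] gap 10.8 q 0.93 r 180.1
0.85 [-0.35, 0.33] 0.9 [-0.12, 0.14] 0.92 [-0.03, 0.07] 0.95 [0.12, -0.04] 1 [0.36, -0.21] 1.05 [0.62, -0.36] 1.1 [0.88, -0.5] 1.15 [1.15, -0.63] 1.2 [1.43, -0.75] 1.25 [1.71, -0.85]
```

View pics/c6.png

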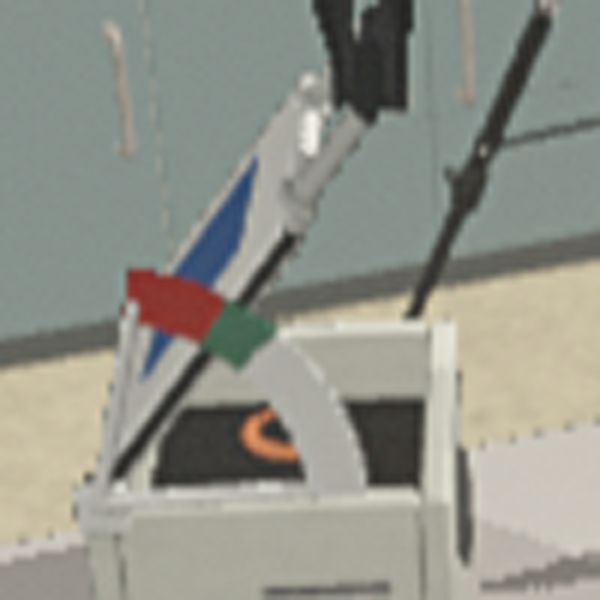

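The scene crop (6x from (150,140)) shows the red/green border at (210,328). The black side edge emerges at about (265,270) above the quadrant and (150,430) below it, so parallax matters here. I'll compute both angles with rays.

Run:
```python
import pickle
from h import *
u=np.array([.326,.945,0]); v=np.array([-.945,.326,0]); h=np.array([440.3,141.1,0])+179*u+[0,0,108]
for f,E in (("d3.pkl",[(270,262),(150,430)]),):
    d=pickle.load(open(f,"rb")); m,p,z=d["scene"]
    P=cloud(m,z); H,S,V=[cv2.cvtColor(p,cv2.COLOR_RGB2HSV)[...,i].astype(int) for i in range(3)]
    rel=P-h; a=np.stack([-rel@u,rel@v,rel[...,2]],-1)  # front, y, up
    roi=np.zeros(z.shape,bool); roi[175:210,168:200]=1
    g=roi&(abs(H-75)<15)&(S>90); r=roi&((H<8)|(H>170))&(S>110)
    for n,k in (("green",g),("red",r)):
        q=a[k&(z>0)]; print(n,len(q),"y",np.percentile(q[:,1],[10,50,90]).round(1),"rad",np.hypot(q[:,0],q[:,2]).mean().round(1))
    vis=lambda px,Y: (lambda X:(-(X-h)@u,(X-h)[2]))(ray(m,*px,plane=(v,(h@v)+Y)))
    bl=(V<70)&(z>0)&(abs(a[...,1]-75)<20)&(a[...,0]>20)&(a[...,0]<140)&(a[...,2]>20)&(a[...,2]<180)
    bl[:, :165]=0; q=a[bl]; q=q[abs(np.arctan2(q[:,2],q[:,0])-.95)<.25]; print("edge y",len(q),np.percentile(q[:,1],[10,50,90]).round(1),"ang",np.percentile(np.arctan2(q[:,2],q[:,0]),[10,50,90]).round(3))
    for Y in (78,84,90):
        A,B=[np.array(vis((x/6+150-.4,y/6+140-.4),Y)) for x,y in E]; s=A-B
        bo=np.array(vis((210/6+150-.4,328/6+140-.4),Y))
        print(Y,"edge slope",np.arctan2(s[1],s[0]).round(3),"pts",np.arctan2(A[1],A[0]).round(3),np.arctan2(B[1],B[0]).round(3),"border",np.arctan2(bo[1],bo[0]).round(3),np.hypot(*bo).round(1))
```

```text
Traceback (most recent call last):
IndexError: index -1 is out of bounds for axis 0 with size 0
```

Run:
```python
import pickle
from h import *
u=np.array([.326,.945,0]); v=np.array([-.945,.326,0]); h=np.array([440.3,141.1,0])+179*u+[0,0,108]
d=pickle.load(open("d3.pkl","rb")); m,p,z=d["scene"]; P=cloud(m,z); a=P-h; a=np.stack([-a@u,a@v,a[...,2]],-1)
H,S,V=[cv2.cvtColor(p,cv2.COLOR_RGB2HSV)[...,i].astype(int) for i in range(3)]
roi=np.zeros(z.shape,bool); roi[180:205,168:200]=1
for n,k in (("green",(abs(H-78)<20)&(S>60)),("red",((H<8)|(H>170))&(S>110))):
    q=a[k&roi&(z>0)]; print(n,len(q),[] if len(q)==0 else [np.percentile(q,[10,50,90],axis=0).round(1).tolist(),np.percentile(np.arctan2(q[:,2],q[:,0]),[5,50,95]).round(3)])
def vis(x,y,Y):
    X=ray(m,x/6+149.6,y/6+139.6,plane=(v,h@v+Y))-h; return np.array([-X@u,X[2]])
for Y in (72,78,84,90):
    A,B,bo=vis(270,262,Y),vis(150,430,Y),vis(210,328,Y); s=A-B; t=lambda q:np.arctan2(q[1],q[0]).round(3)
    print(Y,"edge slope",t(s),"pts",t(A),t(B),"border",t(bo),np.hypot(*bo).round(1))
```

```text
green 63 [[[52.1, 82.7, 63.5], [59.1, 85.1, 70.5], [66.4, 87.7, 77.6]], array([0.792, 0.871, 0.947])]
red 127 [[[25.8, 82.6, 74.4], [37.3, 84.6, 84.2], [49.2, 87.1, 93.0]], array([1.   , 1.147, 1.311])]
72 edge slope 0.935 pts 0.911 0.847 border 0.947 82.5
78 edge slope 0.935 pts 0.921 0.886 border 0.96 85.4
84 edge slope 0.935 pts 0.93 0.92 border 0.972 88.3
90 edge slope 0.935 pts 0.939 0.948 border 0.983 91.2
```

>>> {"api": "servo_tool", "payload": {
  "moves": [
    {"travel": [0,0,0],"spin": 0,"hand": 1},
    {"travel": [0,0,0],"spin": 0,"hand": 1},
    {"travel": [0,0,0],"spin": 0,"hand": 1},
    {"travel": [0,0,0],"spin": 0,"hand": 1},
    {"travel": [0,0,0],"spin": 0,"hand": 1},
    {"travel": [0,0,0],"spin": 0,"hand": 1}
  ]
}}

```text
time_s: 14.02
tcp_pos: [463.9, 208.6, 304.7]
eef_rot: [[-0.945, 0.326, 0.001], [0.326, 0.945, -0.0], [-0.001, 0.0, -1.0]]
ft_force: [3.8, -3.5, 3.0]
finger_gap: 11.2
finger_force: 30.0
```

```bash
python3 ang.py | head -1
python3 - <<'E'
from rig import robot
s=robot.read_state(); print(max(abs(x) for x in s["qd"]),s["finger_force"])
print(robot.job_done())
E
```

```text
t 14.02 [463.9 208.6 304.7] f [ 3.8 -3.5  3. ] gap 11.2 q 0.932 r 180.1
0.0013063696879588491 30.00424236059189
the job is handed in; nothing more can be done
None
```

The tag stands upright in the grey holder; after that the cover was raised to about 1.2 rad and brought back, and it is still gripped at about 0.93 rad in the green. I handed the job in at 14 s; no verdict was returned.

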